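Hang the shaft cradle on the storage bar

TASK

A steel gear has been parked on the flat-lying wooden shaft cradle: lift it off and set it down flat on the bench. Then stand the cradle upright on the bench on its two feet and let go of it, take it again by its top, and hang it astride the storage bar so that the bar sits fully home in its notch and it hangs straight between the posts. Leave the gear standing on the bench and leave the other parts where they are.

Things in the scene. Friction and masses are not known exactly. Their poses are not given: they have to be found in the camera images.
- cradle: U-shaped plywood block 160 x 130 x 32 mm, about 0.33 kg, at first lying flat. Origin: centre of the 160 x 130 outline, on the face that starts underneath; z is the thickness (0 to 32). x runs from feet (-80) to bridge top (+80): up when it stands or hangs. Bridge: x 30 to 80, 130 wide. Two legs: x -80 to 30, |y| 23 to 65. Notch between them 46 wide, open at the feet, end corners bevelled 16 mm
- cradle_seat (a point): point in the cradle's notch, at (18, 0, 16) mm of its body frame, which lies on the bar's axis when the bar is fully home
- cradle_foot (a point): point midway between the cradle's two feet, at (-80, 0, 16) mm of its body frame: at bench height when it stands
- gear: The steel gear that starts on the cradle's bridge (its underside 32 mm above the bench): 60 mm over the teeth, 40 mm tall, bore 28 mm, about 0.45 kg. Origin: centre of its underside, z up along the bore
- rail: Fixed storage bar: a horizontal round steel bar 24 mm in diameter along its frame's y, axis 135 mm above the bench, held by upright posts at y = -125 and +125 mm (12 mm thick along y, 30 mm wide, 147 mm tall, on 90 x 50 mm feet). Origin: on the bench under the bar's middle; z up
- rail_mid (a point): middle of the bar, on its axis, 135 mm above the bench
- gear_b: Bystander: another such gear standing on the bench. Origin: centre of its underside
- gear_c: Bystander: a third such gear standing on the bench. Origin: centre of its underside
- pulley: Bystander: grey painted belt pulley 150 mm in diameter, 60 mm tall, lying flat. Origin: centre of its underside
Things that resemble listed ones, but are neither listed nor needed, are in the scene too. There is more than one size of the cradle; the one meant has the size given above. What is shaped like the gear but orange is not meant.

How it is judged (in metres and radians):
On the way, in this order (a step that is already met when the one before it is completed fails the run):
1. the gear stands flat on the bench, off the cradle and released (height (world z) of gear below 0.006 m and angle between gear's own z axis and vertical below 0.1 rad and contact force between gear and the fingers below 0.2 N and linear speed of gear below 0.03 m/s), for 0.2 s.
2. the cradle stands upright on its two feet on the bench, released (angle between cradle's own x axis and vertical below 0.1 rad and height (world z) of cradle_foot below 0.006 m and contact force between cradle and the fingers below 0.2 N and linear speed of cradle below 0.03 m/s), for 0.2 s.
At the end, for the whole second after the job is handed in: The cradle hangs at rest astride the bar between the posts, feet down: the bar's axis within 7 mm of its seat point across the bar and 6 mm in height, the cradle at most 0.2 rad off vertical and 0.2 rad off square to the bar, its weight on the bar. The gear stands flat on the bench (x of cradle_seat in the frame of rail_mid between -0.007 and 0.007 m and z of cradle_seat in the frame of rail_mid between -0.006 and 0.006 m and y of cradle_seat in the frame of rail_mid between -0.1 and 0.1 m and angle between the z axis of cradle and the y axis of rail, either way round below 0.2 rad and angle between cradle's own x axis and vertical below 0.2 rad and contact force between cradle and rail above 0.5 N and contact force between cradle and gear below 0.1 N and linear speed of each of cradle, gear below 0.03 m/s and angular speed of cradle below 0.2 rad/s and height (world z) of gear below 0.006 m and angle between gear's own z axis and vertical below 0.1 rad); the robot touches nothing.
It fails at once if a bystander gear or the pulley is shifted by more than 30 mm (distance of any of gear_b, gear_c, pulley from where it was at the start of the episode above 0.03 m).
It also fails if it takes over 72 s, if anything falls off the work surface, if the arm or the gripper's body presses on something with over 40 N, if the wrist force passes 120 N, or if a joint passes its speed limit or range.

ROBOT

A 7-joint arm with a two-finger parallel gripper is mounted at the origin on the work surface. World frame = base frame: x ahead of the robot, y to its left, z up, the work surface at z = 0. Lengths are in m, angles in degrees, forces in N, time in s.
With the tool pointing down it reaches from about 0.425 to 0.875 m from the base axis. Payload 4.7 kg.
Tool frame: the origin (TCP) lies between the finger pads; the fingertips stand 19 mm ahead of it and the grasp point (between the pads) is the TCP; x points along the fingers, z is the direction in which the jaws open and shut, and the axes are right-handed (so a half turn about x gives the same grasp; the last joint's range is limited). The gripper opens to 87 mm and grips with 3 to 60 N. Pads are 19 mm wide; open, the fingers measure 117 mm over their backs; the gripper's body (75 mm by 190 mm) begins 51 mm behind the grasp point.
Start: joints at [73.631, 18.392, -4.016, 83.108, 1.295, 78.541, -3.26], TCP at [0.192, -0.621, 0.22] pointing down, gripper open.
Joint ranges: [-163.93, 163.93], [-17.29, 119.83], [-79.2, 71.16], [3.27, 140.29], [-89.18, 269.18], [5.43, 117.66], [-154.24, 154.24]. Speed limits (degrees/s): [147.25, 147.25, 180, 180, 180, 180, 180].

INTERFACE

Orientations are given as [roll, pitch, yaw] about the fixed x, y, z axes, in that order (R = Rz(yaw) Ry(pitch) Rx(roll)).
In Python, from cell import monitor, read_camera, camera_model, env, regions_of gives the robot as it stands. The module is installed in compiled form; this text tells all that it offers.
- The arm moves only by the tool step_arm, never from a script. Its argument "deltas" is a list of rows, each a list of 5 numbers: the gripper's target within -1 to 1 (fully open at 1, half-way at 0, shut at -1), then the shift along the tool's x, y, z in m, then the turn about the tool's x in degrees. A call has 1 to 12 rows; each row is the pose to reach, as a shift and turn from the pose commanded when the call began, along the tool's axes at that moment; what a row does not reach only later rows make up. A row lasts 1/8 s, in which the tool goes at most 62.5 mm and 10.7 degrees, less where a joint would pass 70% of its speed; a pose out of reach is approached as far as the arm can. A call with a gripper value outside its range is refused whole. The fingers move at their own pace and stop on an object; "newtons" is the grip in N (left out, the last holds). Time passes only in rows, so rows that repeat a pose let the fingers close. It gives the time, the measured TCP pose, the force and the opening at its end, in the units of the state.
- monitor.get_obs(): the state, without advancing time (a new reading comes with each control period).
- read_camera(name): name is "side" or "top" or "wrist"; returns (picture, depth): 420x560x3 uint8, red, green, blue; 420x560 float32, m along the optical axis (not along the pixel's ray), 0 where there is no reading.
- camera_model(name): a dict with "fx", "fy", "cx", "cy" (pixels), "xyz" and "attitude" of the camera in the world. Camera axes: x right, y down, z forward; pixel columns grow to the right and rows downward; lengths in m; the calibration is good to about 2 mm. A picture is of the moment at which its call begins: read the wrist's pose just before it. camera_model takes no time and is no camera call; for the wrist camera it gives the pose at the moment of the call.
- env.sign_off(): hands the job in, once; it reports no verdict.
Trained networks look in the newest picture that a camera, given by its name, has taken for a name from the list of things; names that differ only in an ending like _2 or _b are one class to them, and where a whole thing is asked for, a point or a joint stands for the part that bears it (a point fixed in the world has none). Each returns a list of dicts, best first, with "p" (0 to 1); they miss things now and then, are a little off and sometimes report something else, mostly with a low value. They report only what shows in the picture. A call takes as long as a camera call. They do not tell look-alikes from the thing itself.
- regions_of(camera, thing): "pixels" (420x560 bool, what is visible of it) and "pixel" ([column, row] in pixels, amid what is visible of it).
The state is a dict: "time_s": time; "qpos": joint angles; "joint_velocities": joint speeds; "effort": joint torques, N m; "tool_pos": TCP position; "tool_rot": TCP orientation; "force": force on the tool from outside, world axes, zero at the start; "wrist_torque": the same for the moment, N m; "grip_width": finger opening in m.
Only numpy, scipy, OpenCV 4.12 (cv2) and the standard library are available. Lean on these libraries where they do the work, as an engineer would, in place of code of your own. Each camera call takes 0.05 s, during which the arm holds its last target. There are 200 camera calls.

## Working session

There is one attempt and no reset: what is moved stays moved. The work goes in short steps, Python scripts to look and compute and a tool call to move; the robot and the scene stay as the last step left them, time stands still between calls to the robot, and variables do not carry over. Pictures are saved under pics/ and viewed, about 8 in all and at most 12, crops included, and the job is handed in when it is done.

Besides the shell and the picture viewer there is one more tool, called after ">>>" as name([rows], argument=value, ...), one row to a line, values as JSON. step_arm: Moves the arm, as the interface text tells. Its arguments: {"type":"object","properties":{"deltas":{"type":"array"},"newtons":{"type":"number"}},"required":["deltas"]}

```bash
mkdir -p pics; ls
cat > h.py <<'E'
import numpy as np, cv2
from scipy.spatial.transform import Rotation as R
from cell import monitor, read_camera, camera_model, env, regions_of
def rot(a): return R.from_euler('xyz',a,degrees=True).as_matrix()
def cloud(name):
    m=camera_model(name); im,d=read_camera(name)
    v,u=np.mgrid[:420,:560]
    P=np.stack([(u-m['cx'])/m['fx']*d,(v-m['cy'])/m['fy']*d,d],-1)
    A=np.array(m['attitude'])
    A=A if A.shape==(3,3) else rot(A)
    return im,d,P@A.T+np.array(m['xyz'])
def save(n,im): cv2.imwrite('pics/'+n,im[...,::-1])
E
python3 - <<'E'
from h import *
o=monitor.get_obs(); print({k:np.round(v,3) for k,v in o.items()})
for n in('top','side'):
    print(camera_model(n))
    im,d,P=cloud(n); save(n+'1.png',im); np.savez('/tmp/'+n,im=im,d=d,P=P)
    for t in('cradle','gear','rail','pulley'):
        for r in regions_of(n,t):
            q=P[r['pixels']&(d>0)]
            print(n,t,round(r['p'],2),np.round(r['pixel']),np.round(np.median(q,0),3),np.round(np.percentile(q,2,axis=0),3),np.round(np.percentile(q,98,axis=0),3))
E
```

```text
pics
{'time_s': np.float64(0.0), 'qpos': array([73.631, 18.44 , -4.017, 83.172,  1.296, 78.541, -3.261]), 'joint_velocities': array([-0.027,  0.007,  0.033, -0.031, -0.077, -0.037, -0.033]), 'effort': array([ 1.0000e-03, -4.9129e+01, -4.0300e-01, -3.1253e+01, -6.4000e-02,
        4.4000e-02,  0.0000e+00]), 'tool_pos': array([ 0.192, -0.621,  0.218]), 'tool_rot': array([-176.688,   89.892,  110.491]), 'force': array([ 0.634, -0.384,  0.331]), 'wrist_torque': array([ 0.064, -0.046, -0.029]), 'grip_width': np.float64(0.087)}
{'fx': 456.50391491215146, 'fy': 456.50391491215146, 'cx': 281.30592201077843, 'cy': 219.73391280581828, 'xyz': array([0.50873401, 0.07790945, 1.44159376]), 'attitude': array([-1.75116399e+02,  3.55679607e-02, -8.90010494e+01])}
top cradle 0.78 [241. 254.] [0.542 0.206 0.032] [0.481 0.127 0.004] [0.623 0.289 0.039]
top cradle 0.63 [136. 239.] [0.561 0.501 0.041] [ 0.458  0.381 -0.   ] [0.685 0.602 0.048]
top gear 0.82 [225. 192.] [0.701 0.258 0.038] [0.675 0.232 0.003] [0.727 0.285 0.046]
top gear 0.77 [354. 191.] [ 0.709 -0.142  0.039] [ 0.682 -0.168  0.001] [ 0.73
[... 527 characters left out ...]
281.] [0.533 0.212 0.03 ] [0.473 0.128 0.001] [0.63  0.298 0.036]
side cradle 0.64 [183. 371.] [0.546 0.519 0.041] [0.453 0.392 0.004] [0.679 0.613 0.044]
side gear 0.94 [224. 231.] [0.718 0.161 0.035] [0.697 0.13  0.005] [0.748 0.184 0.041]
side gear 0.91 [246. 278.] [0.565 0.264 0.067] [0.539 0.233 0.031] [0.594 0.288 0.073]
side gear 0.75 [282. 179.] [ 0.705 -0.129  0.031] [ 0.68  -0.181 -0.001] [ 0.739 -0.109  0.042]
side gear 0.7 [206. 260.] [0.697 0.268 0.034] [ 0.673  0.234 -0.002] [0.741 0.293 0.042]
side rail 0.59 [341. 176.] [ 0.526 -0.14   0.073] [ 0.474 -0.382  0.001] [ 0.622 -0.102  0.147]
side pulley 0.8 [251. 197.] [0.73  0.012 0.058] [ 0.672 -0.07   0.005] [0.807 0.066 0.062]
```

```bash
python3 -c "
import cv2,numpy as np
a=cv2.imread('pics/top1.png');b=cv2.imread('pics/side1.png')
print(a.shape)"
```

```text
(420, 560, 3)
```

View pics/top1.png

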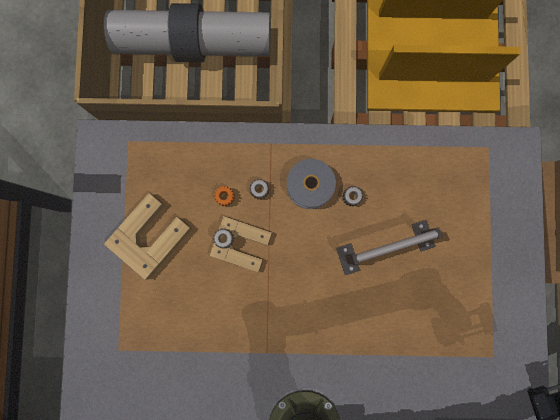

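View pics/side1.png

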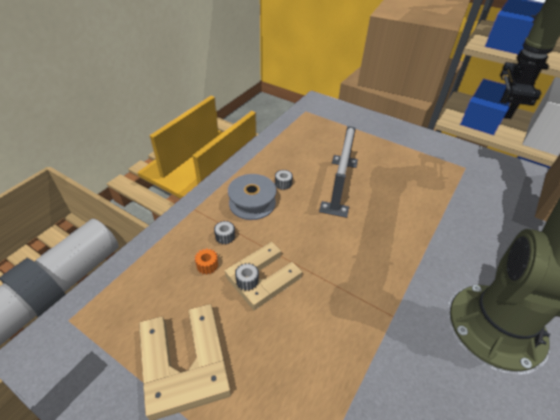

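The top view shows the target cradle at about (241,254), with the gear on its bridge at (222,238). The orange gear is at (225,192), the bystander gears at (258,187) and (354,191), the pulley at (311,183) and the rail at (392,251). The large cradle look-alike is at (140,235). Next I'll fit accurate poses.

```bash
cat >> h.py <<'E'
def rect(xy):
    c,s,a=cv2.minAreaRect((xy*1000).astype(np.float32)); b=cv2.boxPoints((c,s,a))
    return np.array(c)/1000,s,b/1000
def circ(xy):
    A=np.c_[xy,np.ones(len(xy))]; s=np.linalg.lstsq(A,(xy**2).sum(1),rcond=None)[0]
    return s[:2]/2, np.sqrt(s[2]+(s[:2]**2).sum()/4)
E
python3 - <<'E'
from h import *
for n in('top','side'):
    f=np.load(f'/tmp/{n}.npz'); P=f['P'].reshape(-1,3)
    def box(lo,hi): return P[(P>lo).all(1)&(P<hi).all(1)]
    c=box([.44,.1,.027],[.68,.33,.037]);c=c[:]
    cc,s,b=rect(c[:,:2]); print(n,'cradle',len(c),cc.round(4),np.round(s,1),b.round(4).tolist(),'medz',np.median(c[:,2]).round(4))
    m=c[:,:2].mean(0); print(' mean-of-face - centre',(m-cc).round(4))
    g=box([.5,.2,.066],[.63,.32,.082]); print(' gear',g[:,:2].mean(0).round(4),rect(g[:,:2])[:2],np.median(g[:,2]).round(4))
    r=box([.4,-.45,.1],[.7,-.05,.16]); 
    bar=r[r[:,2]>.125]; cc,s,b=rect(bar[:,:2]); print(' bar',len(bar),cc.round(4),np.round(s,1),b.round(4).tolist(),np.percentile(bar[:,2],[50,90,99]).round(4))
E
```

```text
top cradle 1318 [0.5755 0.2119] [184.7 168.7] [[0.4666000008583069, 0.15049999952316284], [0.6269000172615051, 0.09790000319480896], [0.684499979019165, 0.2734000086784363], [0.5242000222206116, 0.32600000500679016]] medz 0.032
 mean-of-face - centre [-0.0218 -0.0047]
 gear [0.5688 0.256 ] (array([0.56925696, 0.2562692 ]), (57.32332229614258, 57.5214729309082)) 0.0722
 bar 804 [ 0.5524 -0.2487] [ 30.  264.3] [[0.4966000020503998, -0.12800000607967377], [0.5795999765396118, -0.3788999915122986], [0.6080999970436096, -0.3695000112056732], [0.5250999927520752, -0.1185000017285347]] [0.1451 0.1492 0.1522]
side cradle 1534 [0.5782 0.2156] [189.9 175.1] [[0.4657999873161316, 0.15189999341964722], [0.6323999762535095, 0.09839999675750732], [0.6905999779701233, 0.2791999876499176], [0.5238999724388123, 0.3328000009059906]] medz 0.0311
 mean-of-face - centre [-0.0316 -0.003 ]
 gear [0.5675 0.2601] (array([0.56832727, 0.2589198 ]), (57.70294189453125, 59.01870346069336)) 0.0708
 bar 464 [ 0.5509 -0.2442] [ 29.2 265. ] [[0.49540001153945923, -0.12290000170469284], [0.5785999894142151, -0.37459999322891235], [0.6062999963760376, -0.3653999865055084], [0.5231000185012817, -0.11379999667406082]] [0.1438 0.1466 0.148 ]
```

```bash
cat >> h.py <<'E'
def go(xyz,jaw=None):
    "tool-frame shift and turn from the present pose to TCP xyz with the jaw (tool z) along world angle jaw (mod 180)"
    o=monitor.get_obs(); M=rot(o['tool_rot']); d=M.T@(np.array(xyz)-o['tool_pos'])
    j=np.degrees(np.arctan2(M[1,2],M[0,2])); t=0
    if jaw is not None: t=-((jaw-j+90)%180-90)
    print('tcp',o['tool_pos'].round(4),'jaw %.1f'%j,'rows: shift',d.round(4),'turn %.1f'%t,'q',o['qpos'].round(0),'w %.4f'%o['grip_width'],'F',o['force'].round(1),'t %.2f'%o['time_s'])
    return M
E
python3 - <<'E'
from h import *
for n in('top','side'):
    f=np.load(f'/tmp/{n}.npz'); P=f['P'].reshape(-1,3)
    c=P[(P>[.44,.1,.027]).all(1)&(P<[.645,.33,.036]).all(1)]
    cc,s,b=rect(c[:,:2]); print(n,'cradle',len(c),cc.round(4),np.round(s,1),b.round(4).tolist()); 
M=go([.5,-.2,.25],0);print(M.round(3)); go([.568,.258,.25],-20)
E
```

```text
top cradle 1253 [0.553  0.2057] [159.8 129.6] [[0.46720001101493835, 0.14900000393390656], [0.5907999873161316, 0.10989999771118164], [0.6388999819755554, 0.2623000144958496], [0.5152999758720398, 0.30140000581741333]]
side cradle 1501 [0.553  0.2093] [162.2 131.3] [[0.46540001034736633, 0.1525000035762787], [0.5903000235557556, 0.11190000176429749], [0.640500009059906, 0.2660999894142151], [0.5156000256538391, 0.3066999912261963]]
tcp [ 0.1919 -0.621   0.2195] jaw -72.8 rows: shift [-0.0305  0.4187 -0.3112] turn -72.8 q [74. 18. -4. 83.  1. 79. -3.] w 0.0870 F [0.4 0.2 0. ] t 0.50
[[-0.     0.955  0.295]
 [ 0.     0.295 -0.955]
 [-1.    -0.    -0.   ]]
tcp [ 0.1919 -0.621   0.2195] jaw -72.8 rows: shift [-0.0305  0.6189 -0.7287] turn -52.8 q [74. 18. -4. 83.  1. 79. -3.] w 0.0870 F [0.4 0.2 0. ] t 0.50
```

>>> step_arm([
  [1,-0.03,0.419,-0.311,-55],
  [1,-0.03,0.419,-0.311,-55],
  [1,-0.03,0.419,-0.311,-55],
  [1,-0.03,0.419,-0.311,-55],
  [1,-0.03,0.419,-0.311,-55],
  [1,-0.03,0.419,-0.311,-55],
  [1,-0.03,0.419,-0.311,-55],
  [1,-0.03,0.419,-0.311,-55],
  [1,-0.03,0.619,-0.729,-55],
  [1,-0.03,0.619,-0.729,-55],
  [1,-0.03,0.619,-0.729,-55],
  [1,-0.03,0.619,-0.729,-55],
])

```text
time_s: 2.0
tool_pos: [0.5291, 0.0299, 0.2493]
tool_rot: [-17.4, 89.9, -35.3]
force: [1.1, -1.2, 0.4]
grip_width: 0.0869
```

```bash
python3 -c "
from h import *
go([.568,.258,.25],-17.6)"
```

```text
tcp [0.5291 0.0299 0.2493] jaw -17.8 rows: shift [-0.0008  0.2291 -0.0329] turn -0.2 q [ 34.   6. -42.  96.   4.  79. -27.] w 0.0869 F [ 1.1 -1.2  0.4] t 2.00
```

>>> step_arm([
  [1,0,0.229,-0.033,0],
  [1,0,0.229,-0.033,0],
  [1,0,0.229,-0.033,0],
  [1,0,0.229,-0.033,0],
  [1,0,0.229,-0.033,0],
  [1,0,0.229,-0.033,0],
])

```text
time_s: 2.75
tool_pos: [0.5677, 0.2553, 0.2487]
tool_rot: [-83.4, 89.9, -101.3]
force: [0.1, -0.9, 0.6]
grip_width: 0.0867
```

Run:
```python
from h import *
im,d,P=cloud('wrist'); save('w1.png',im); P=P[d>0].reshape(-1,3)
c=P[(P>[.44,.08,.027]).all(1)&(P<[.66,.33,.036]).all(1)]
cc,s,b=rect(c[:,:2]); print('cradle',len(c),cc.round(4),np.round(s,1),b.round(4).tolist())
g=P[(P>[.5,.2,.066]).all(1)&(P<[.63,.32,.08]).all(1)]; cc,s,b=rect(g[:,:2]); print('gear',len(g),g.mean(0).round(4),cc,s)
h,_=cv2.findContours(np.zeros((2,2),np.uint8),0,1)
go([.568,.258,.056],-17.6)
```

```text
cradle 10956 [0.5549 0.2079] [162.6 130.3] [[0.46790000796318054, 0.15060000121593475], [0.5920000076293945, 0.11060000211000443], [0.6420000195503235, 0.2653000056743622], [0.5178999900817871, 0.3052999973297119]]
gear 2284 [0.5704 0.2578 0.0707] [0.57011475 0.25714627] (59.23349380493164, 59.779300689697266)
tcp [0.5681 0.2545 0.2488] jaw -17.9 rows: shift [ 0.1928  0.0036 -0.0013] turn -0.3 q [ 11.  21. -49.  83.  16.  83. -56.] w 0.0872 F [-0.4 -0.2  0.8] t 2.80
```

View pics/w1.png

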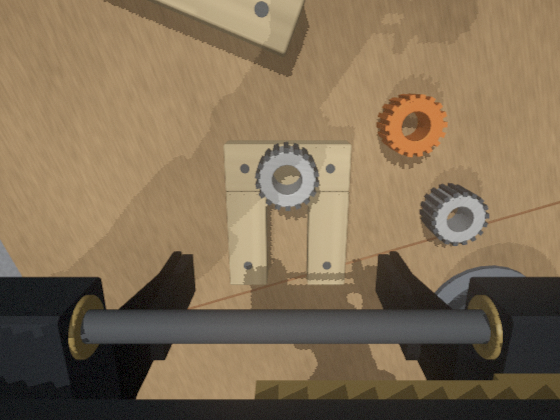

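>>> step_arm([
  [1,0.06,0.003,0,0],
  [1,0.12,0.003,0,0],
  [1,0.17,0.003,0,0],
  [1,0.193,0.003,0,0],
  [1,0.193,0.003,0,0],
  [-1,0.193,0.003,0,0],
  [-1,0.193,0.003,0,0],
  [-1,0.193,0.003,0,0],
  [-1,0.193,0.003,0,0],
  [-1,0.193,0.003,0,0],
  [-1,0.17,0.003,0,0],
  [-1,0.12,0.003,0,0],
], newtons=25)

```text
time_s: 4.3
tool_pos: [0.5659, 0.2577, 0.1273]
tool_rot: [-143.3, 89.6, -161.1]
force: [1.2, -0.1, -4.1]
grip_width: 0.0531
```

```bash
python3 -c "
from h import *
go([.48,0.02,.12]);go([.48,0.02,.026])"
```

```text
tcp [0.5659 0.2577 0.1273] jaw -17.8 rows: shift [ 0.0085 -0.2525 -0.0091] turn 0.0 q [ 10.  26. -47.  92.  19.  71. -59.] w 0.0531 F [ 1.2 -0.1 -4.1] t 4.30
tcp [0.5659 0.2577 0.1273] jaw -17.8 rows: shift [ 0.1025 -0.2521 -0.0085] turn 0.0 q [ 10.  26. -47.  92.  19.  71. -59.] w 0.0531 F [ 1.2 -0.1 -4.1] t 4.30
```

>>> step_arm([
  [-1,0,-0.06,-0.002,0],
  [-1,0,-0.12,-0.004,0],
  [-1,0,-0.18,-0.006,0],
  [-1,0,-0.24,-0.009,0],
  [-1,0.03,-0.252,-0.009,0],
  [-1,0.07,-0.252,-0.009,0],
  [-1,0.095,-0.252,-0.009,0],
  [-1,0.104,-0.252,-0.009,0],
  [-1,0.104,-0.252,-0.009,0],
  [-1,0.104,-0.252,-0.009,0],
  [1,0.104,-0.252,-0.009,0],
  [1,0.104,-0.252,-0.009,0],
])

```text
time_s: 5.8
tool_pos: [0.4839, 0.0219, 0.0259]
tool_rot: [6.9, 89.9, -10.9]
force: [0.0, -0.2, 0.4]
grip_width: 0.0656
```

```bash
python3 -c "
from h import *
go([.48,0.02,.12]);go([.48,0.02,.026])"
```

```text
tcp [0.4839 0.0219 0.0259] jaw -17.8 rows: shift [-0.0941 -0.003  -0.003 ] turn 0.0 q [ 36.  14. -45. 117.  12.  54. -34.] w 0.0656 F [ 0.  -0.2  0.4] t 5.80
tcp [0.4839 0.0219 0.0259] jaw -17.8 rows: shift [-0.0001 -0.003  -0.0032] turn 0.0 q [ 36.  14. -45. 117.  12.  54. -34.] w 0.0656 F [ 0.  -0.2  0.4] t 5.80
```

>>> step_arm([
  [1,0,0,0,0],
  [1,-0.06,0,0,0],
  [1,-0.12,0,0,0],
  [1,-0.174,0.05,-0.012,0],
  [1,-0.174,0.1,-0.024,0],
  [1,-0.174,0.137,-0.034,0],
  [1,-0.174,0.137,-0.034,0],
  [1,-0.174,0.137,-0.034,0],
])

```text
time_s: 6.8
tool_pos: [0.4924, 0.1618, 0.1987]
tool_rot: [-97.1, 89.9, -114.9]
force: [-0.3, -0.3, -1.1]
grip_width: 0.0871
```

Run:
```python
from h import *
im,d,P=cloud('wrist'); P=P[d>0].reshape(-1,3)
c=P[(P>[.44,.08,.027]).all(1)&(P<[.66,.33,.036]).all(1)]
cc,s,b=rect(c[:,:2]); print('cradle',len(c),cc.round(4),np.round(s,1),b.round(4).tolist(),np.median(c[:,2]))
im,d,P=cloud('side'); P=P[d>0].reshape(-1,3)
g=P[(P>[.43,-.03,.034]).all(1)&(P<[.53,.07,.046]).all(1)]; cc,s,b=rect(g[:,:2]); print('gear',len(g),np.median(g,0).round(4),cc,s)
x=(b:=None)
go([.4933,.1625,.022],-17.9)
```

```text
cradle 22965 [0.5547 0.2067] [160.6 130.5] [[0.46790000796318054, 0.15039999783039093], [0.5921000242233276, 0.11029999703168869], [0.6414999961853027, 0.2630999982357025], [0.517300009727478, 0.30320000648498535]] 0.030931283583286895
gear 140 [0.4699 0.0298 0.0383] [0.47129703 0.02243652] (59.39258575439453, 39.53477096557617)
tcp [0.4926 0.1609 0.1986] jaw -18.0 rows: shift [0.1766 0.0019 0.0002] turn -0.1 q [ 30.   8. -55. 102.   6.  74. -44.] w 0.0870 F [0.5 0.1 0.1] t 6.90
```

>>> step_arm([
  [1,0.06,0.001,0,0],
  [1,0.12,0.001,0,0],
  [1,0.16,0.001,0,0],
  [1,0.1755,0.001,0,0],
  [1,0.1755,0.001,0,0],
  [-1,0.1755,0.001,0,0],
  [-1,0.1755,0.001,0,0],
  [-1,0.1755,0.001,0,0],
  [-1,0.1755,0.001,0,0],
  [-1,0.1755,0.001,0,0],
  [-1,0.1755,0.001,0,0],
], newtons=18)

```text
time_s: 8.28
tool_pos: [0.4929, 0.1636, 0.0235]
tool_rot: [15.2, 90.0, -2.6]
force: [0.1, 0.2, 0.6]
grip_width: 0.0416
```

```bash
python3 -c "
from h import *
go([.4933,.1625,.022],-17.9)"
```

```text
tcp [0.4929 0.1636 0.0235] jaw -17.8 rows: shift [ 0.0015 -0.001   0.0007] turn 0.1 q [ 23.  21. -51. 112.  20.  56. -55.] w 0.0416 F [0.1 0.2 0.6] t 8.28
```

>>> step_arm([
  [-1,-0.013,0.003,0,0],
  [-1,-0.024,0.006,0,0],
  [-1,-0.036,0.011,0,0],
  [-1,-0.047,0.016,0,0],
  [-1,-0.058,0.022,0,0],
  [-1,-0.068,0.03,0,0],
  [-1,-0.077,0.038,0,0],
  [-1,-0.086,0.047,0,0],
  [-1,-0.094,0.057,0,0],
  [-1,-0.101,0.068,0,0],
  [-1,-0.101,0.068,0,0],
])

```text
time_s: 9.65
tool_pos: [0.5137, 0.23, 0.125]
tool_rot: [82.1, 89.9, 64.4]
force: [0.1, 0.4, -2.7]
grip_width: 0.0415
```

Run:
```python
from h import *
im,d,P=cloud('side'); save('s2.png',cv2.resize(im[180:400,120:400],None,fx=2.4,fy=2.4))
go([.4933,.1625,.022],-17.9)
```

```text
tcp [0.5134 0.2291 0.1244] jaw -17.8 rows: shift [ 0.1024 -0.0696  0.0012] turn 0.1 q [ 19.  19. -54. 101.  17.  68. -57.] w 0.0415 F [-0.1  1.  -2.2] t 9.70
```

View pics/s2.png

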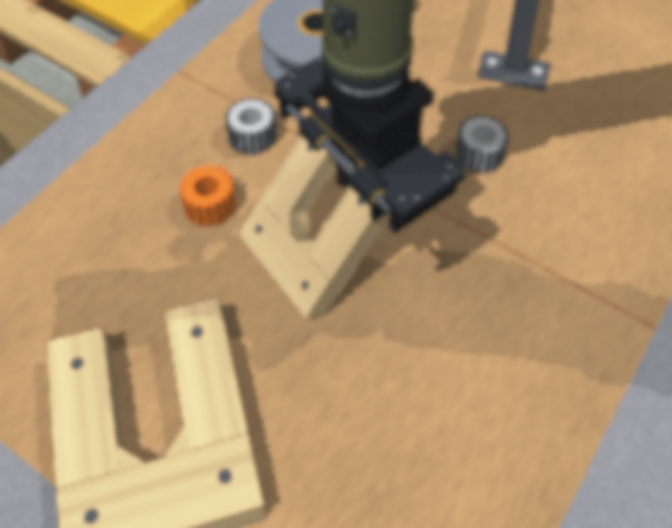

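The cradle is tilted about half-way, bridge edge down at (242–310, 235–315), held by its leg. I'll continue the arc.

>>> step_arm([
  [-1,-0.005,0.011,0,0],
  [-1,-0.01,0.023,0,0],
  [-1,-0.014,0.035,0,0],
  [-1,-0.017,0.047,0,0],
  [-1,-0.019,0.06,0,0],
  [-1,-0.02,0.072,0,0],
  [-1,-0.02,0.084,0,0],
  [-1,-0.018,0.095,0,0],
  [-1,-0.018,0.095,0,0],
  [-1,-0.018,0.095,0,0],
])

```text
time_s: 10.95
tool_pos: [0.5425, 0.3186, 0.1421]
tool_rot: [-111.2, 90.0, -129.0]
force: [0.6, -0.1, -2.9]
grip_width: 0.0415
```

Run:
```python
from h import *
im,d,P=cloud('side'); save('s3.png',cv2.resize(im[180:400,120:400],None,fx=2.4,fy=2.4))
r=regions_of('side','cradle')
for q in r:
    m=q['pixels']&(d>0); p=P[m]; p=p[p[:,1]<.38]
    if len(p)>100: 
        _,_,V=np.linalg.svd(p-np.median(p,0),full_matrices=False); print(q['p'],len(p),p.min(0).round(3),p.max(0).round(3),'normal',V[2].round(3))
go([.4933,.1625,.022],-17.9)
```

```text
0.85 1803 [ 0.502  0.257 -0.004] [0.688 0.38  0.231] normal [0.321 0.877 0.357]
0.37 401 [ 0.451 -0.036 -0.003] [0.524 0.054 0.043] normal [-0.055  0.122  0.991]
tcp [0.5427 0.3183 0.1423] jaw -17.9 rows: shift [ 0.1204 -0.1634  0.0008] turn 0.0 q [  7.  27. -52.  91.  22.  73. -66.] w 0.0414 F [-0.5 -0.2 -2.9] t 11.05
```

View pics/s3.png

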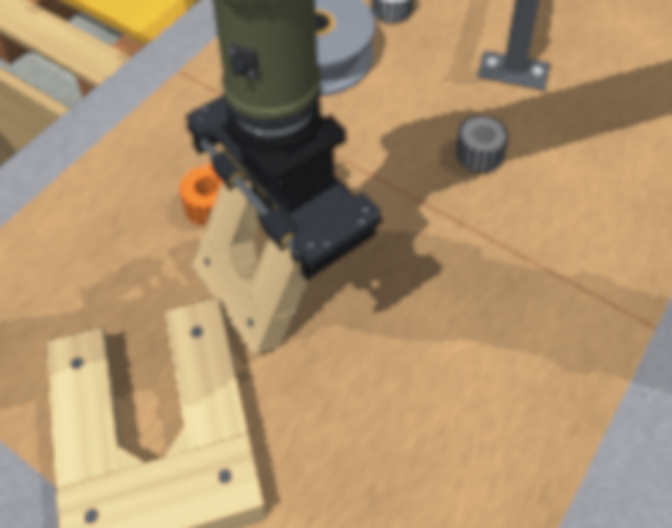

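Run:
```python
from h import *
im,d,P=cloud('side'); m=np.zeros(d.shape,bool)
# polygon on visible large face (below gripper), in crop coords
poly=np.array([[212,250],[245,272],[290,285],[262,335],[208,270]])/2.4+[120,180]
k=np.zeros(d.shape,np.uint8); cv2.fillPoly(k,[poly.astype(int)],1); p=P[(k>0)&(d>0)]
c=np.median(p,0)
for _ in range(5):
    _,_,V=np.linalg.svd(p-p.mean(0),full_matrices=False); e=(p-p.mean(0))@V[2]; p=p[abs(e)<.004]
print(len(p),'n',V[2].round(3),'tilt deg',np.degrees(np.arcsin(abs(V[2][2]))).round(1),'c',p.mean(0).round(4),'min',p.min(0).round(3))
for q in ([[262,350],[198,262]]):
    u,v=np.array(q)/2.4+[120,180]; print(q,P[int(v)-1,int(u)].round(4))
```

```text
513 n [0.326 0.832 0.449] tilt deg 26.7 c [0.5712 0.3511 0.0615] min [0.527 0.331 0.031]
[262, 350] [0.5359 0.3762 0.0241]
[198, 262] [0.6539 0.3371 0.0251]
```

>>> step_arm([
  [-1,0,0,0,0],
  [-1,0,0,0,0],
  [-1,0,0,0,0],
  [-1,0,0,0,0],
], newtons=7)

```text
time_s: 11.6
tool_pos: [0.5427, 0.3188, 0.1425]
tool_rot: [3.5, 90.0, -14.3]
force: [0.2, -0.2, -2.0]
grip_width: 0.0418
```

```bash
cat >> h.py <<'E'
def tilt(poly):
    im,d,P=cloud('side'); k=np.zeros(d.shape,np.uint8); cv2.fillPoly(k,[np.array(poly).astype(int)],1); p=P[(k>0)&(d>0)]
    for _ in range(5):
        _,_,V=np.linalg.svd(p-p.mean(0),full_matrices=False); e=(p-p.mean(0))@V[2]; p=p[abs(e)<.004]
    print(len(p),'n',V[2].round(3),'tilt deg',np.degrees(np.arcsin(abs(V[2][2]))).round(1),'c',p.mean(0).round(4),'min',p.min(0).round(3))
    return im,d,P
E
python3 - <<'E'
from h import *
tilt(np.array([[212,250],[245,272],[290,285],[262,335],[208,270]])/2.4+[120,180])
go([.4933,.1625,.022],-17.9)
E
```

```text
525 n [0.338 0.853 0.398] tilt deg 23.5 c [0.5746 0.3475 0.0536] min [0.525 0.327 0.018]
tcp [0.5427 0.3188 0.1425] jaw -17.8 rows: shift [ 0.1205 -0.1639  0.0008] turn 0.1 q [  7.  27. -52.  90.  22.  73. -66.] w 0.0419 F [-0.   0.7 -1.4] t 11.65
```

>>> step_arm([
  [-1,-0.02,0,0,0],
  [-1,-0.02,-0.04,0,0],
  [-1,-0.02,-0.09,0,0],
  [-1,-0.02,-0.11,0,0],
  [-1,-0.01,-0.11,0,0],
  [-1,0.001,-0.11,0,0],
  [-1,0.001,-0.09,0,0],
  [-1,0,-0.07,0,0],
  [-1,-0.001,-0.05,0,0],
  [-1,-0.002,-0.03,0,0],
  [-1,-0.003,-0.01,0,0],
  [-1,-0.003,-0.01,0,0],
], newtons=9)

```text
time_s: 13.15
tool_pos: [0.5382, 0.3134, 0.1449]
tool_rot: [135.2, 89.8, 117.6]
force: [-1.8, 1.4, 0.4]
grip_width: 0.042
```

Run:
```python
from h import *
im,d,P=tilt(np.array([[212,250],[245,272],[290,285],[262,335],[208,270]])/2.4+[120,180]-[-3,4])
save('s4.png',cv2.resize(im[180:400,120:400],None,fx=2.4,fy=2.4))
go([.4933,.1625,.022],-17.9)
```

```text
161 n [-0.284 -0.795 -0.536] tilt deg 32.4 c [0.5983 0.314  0.005 ] min [ 0.55   0.294 -0.004]
tcp [0.5381 0.3123 0.1451] jaw -17.6 rows: shift [ 0.1229 -0.1565  0.003 ] turn 0.3 q [  8.  26. -53.  91.  21.  73. -65.] w 0.0418 F [-2.4  1.4  2.1] t 13.20
```

View pics/s4.png

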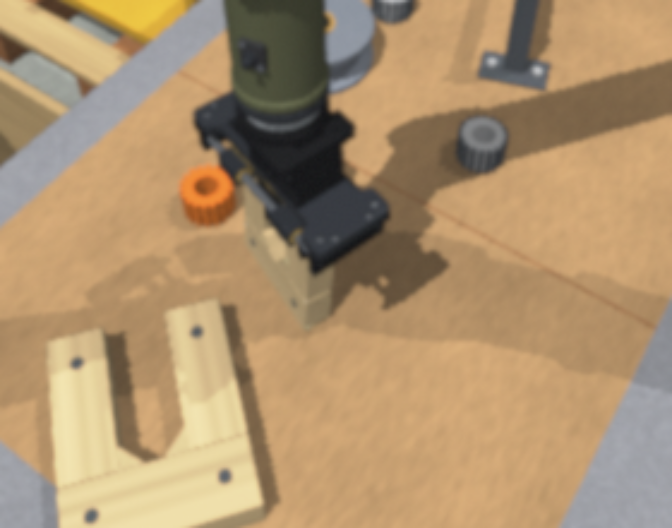

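It now stands nearly upside-down. Front face spans roughly (250–330, 240–325) in the crop. I'll measure the tilt.

Run:
```python
from h import *
im,d,P=tilt(np.array([[253,240],[275,255],[298,268],[300,312],[262,262]])/2.4+[120,180])
for q in ([[303,318],[250,243],[326,310]]):
    u,v=np.array(q)/2.4+[120,180]; print(q,P[int(v),int(u)].round(4))
```

```text
233 n [-0.398 -0.911 -0.106] tilt deg 6.1 c [0.5604 0.3096 0.0456] min [0.524 0.286 0.013]
[303, 318] [0.5209 0.3284 0.0248]
[250, 243] [0.6253 0.2843 0.015 ]
[326, 310] [0.5084 0.3082 0.0219]
```

>>> step_arm([
  [0.2,0,0,0,0],
  [0.2,0,0,0,0],
  [0.6,0,0,0,0],
  [1,0,0,0,0],
  [1,-0.05,0,0,0],
  [1,-0.1,0,0,0],
  [1,-0.12,0,0,0],
  [1,-0.12,0,0,0],
])

```text
time_s: 14.25
tool_pos: [0.5402, 0.3096, 0.2665]
tool_rot: [33.6, 89.8, 15.8]
force: [1.0, 1.4, -1.0]
grip_width: 0.0865
```

Run:
```python
from h import *
im,d,P=cloud('side'); save('s5.png',cv2.resize(im[180:400,120:400],None,fx=2.4,fy=2.4))
p=P.reshape(-1,3); c=p[(p>[.46,.22,.01]).all(1)&(p<[.66,.37,.17]).all(1)]
print(len(c),c.min(0).round(3),c.max(0).round(3))
im,d,P=cloud('wrist')
p=P[d>0].reshape(-1,3); c=p[(p>[.44,.22,.145]).all(1)&(p<[.68,.40,.17]).all(1)]
print('feet tops',len(c),c.min(0).round(3),c.max(0).round(3)); 
cc,s,b=rect(c[:,:2]) ; print(cc,s,b.round(4).tolist(),np.median(c[:,2]))
go([.4933,.1625,.022],-17.9)
```

```text
1851 [0.501 0.255 0.01 ] [0.634 0.369 0.163]
feet tops 4880 [0.504 0.253 0.145] [0.636 0.319 0.161]
[0.57012793 0.28618719] (32.1567497253418, 130.01217651367188) [[0.5031999945640564, 0.28940001130104065], [0.6277999877929688, 0.25220000743865967], [0.6370000243186951, 0.28299999237060547], [0.5123999714851379, 0.32019999623298645]] 0.1587940753823949
tcp [0.5392 0.3085 0.2637] jaw -17.8 rows: shift [ 0.242  -0.1526  0.0013] turn 0.1 q [  9.  22. -55.  82.  18.  85. -63.] w 0.0868 F [ 0.8 -0.5  0.2] t 14.35
```

View pics/s5.png

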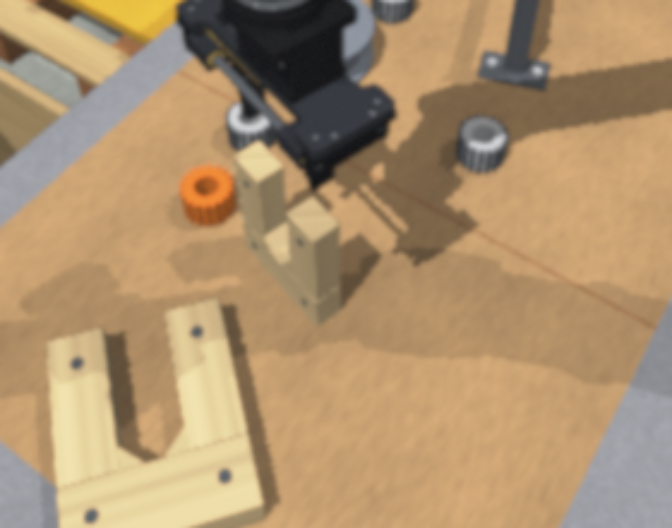

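It stands upside-down on the bridge top: foot tops at (262,165) and (315,215) in the crop, 32 x 130 mm at z = 0.159. Next I grip the near leg across its thickness and roll the cradle onto its side.

Run:
```python
from h import *
go([.5174,.3019,.23],73.4)
```

```text
tcp [0.5392 0.3085 0.2637] jaw -17.8 rows: shift [ 0.0338 -0.0129 -0.0187] turn 88.8 q [  9.  22. -55.  82.  18.  85. -63.] w 0.0868 F [ 0.8 -0.5  0.2] t 14.35
```

>>> step_arm([
  [1,0,-0.013,-0.019,-91.2],
  [1,0,-0.013,-0.019,-91.2],
  [1,0,-0.013,-0.019,-91.2],
  [1,0,-0.013,-0.019,-91.2],
  [1,0,-0.013,-0.019,-91.2],
  [1,0,-0.013,-0.019,-91.2],
  [1,0,-0.013,-0.019,-91.2],
  [1,0.034,-0.013,-0.019,-91.2],
  [1,0.034,-0.013,-0.019,-91.2],
  [1,0.034,-0.013,-0.019,-91.2],
  [1,0.034,-0.013,-0.019,-91.2],
])

```text
time_s: 15.72
tool_pos: [0.5172, 0.3026, 0.2307]
tool_rot: [125.7, 89.9, -161.0]
force: [0.1, 0.5, 0.6]
grip_width: 0.0868
```

Run:
```python
from h import *
im,d,P=cloud('wrist')
p=P[d>0].reshape(-1,3); c=p[(p>[.44,.22,.145]).all(1)&(p<[.68,.40,.17]).all(1)]
cc,s,b=rect(c[:,:2]) ; print(cc,s,b.round(4).tolist(),np.median(c[:,2]))
go([.5174,.3019,.118],73.4)
```

```text
[0.56882507 0.28448102] (31.9821834564209, 130.26951599121094) [[0.501800000667572, 0.28760001063346863], [0.6266999840736389, 0.2506999969482422], [0.6358000040054321, 0.28130000829696655], [0.5109000205993652, 0.3183000087738037]] 0.15891308098217333
tcp [0.5173 0.3027 0.2311] jaw 73.3 rows: shift [ 0.1131 -0.0003 -0.0007] turn -0.1 q [ 21.  28. -73.  88.  27.  84.  21.] w 0.0872 F [-0.3 -1.2 -0.4] t 15.78
```

>>> step_arm([
  [1,0.05,0,-0.0025,0],
  [1,0.1,0,-0.0025,0],
  [1,0.112,0,-0.0025,0],
  [1,0.112,0,-0.0025,0],
  [-1,0.112,0,-0.0025,0],
  [-1,0.112,0,-0.0025,0],
  [-1,0.112,0,-0.0025,0],
  [-1,0.112,0,-0.0025,0],
  [-1,0.112,0,-0.0025,0],
  [-1,0.112,0,-0.0025,0],
  [-1,0.112,0,-0.0025,0],
], newtons=12)

```text
time_s: 17.15
tool_pos: [0.5167, 0.3003, 0.1193]
tool_rot: [170.1, 90.0, -116.5]
force: [-0.0, 0.3, -0.6]
grip_width: 0.0317
```

Run:
```python
from h import *
go([.55,.26,.2],0)
```

```text
tcp [0.5167 0.3003 0.1193] jaw 73.4 rows: shift [-0.0807 -0.0435 -0.0291] turn 73.4 q [ 19.  32. -68.  96.  31.  73.  18.] w 0.0317 F [-0.   0.3 -0.6] t 17.15
```

>>> step_arm([
  [-1,-0.02,0,0,0],
  [-1,-0.04,0,0,0],
  [-1,-0.06,0,0,0],
  [-1,-0.09,0,0,10],
  [-1,-0.09,-0.01,0.01,20],
  [-1,-0.09,-0.02,0.02,30],
  [-1,-0.09,-0.03,0.03,40],
  [-1,-0.09,-0.04,0.033,50],
  [-1,-0.09,-0.04,0.033,60],
  [-1,-0.09,-0.04,0.033,70],
  [-1,-0.09,-0.04,0.033,73.4],
  [-1,-0.09,-0.04,0.033,73.4],
], newtons=10)

```text
time_s: 18.65
tool_pos: [0.5645, 0.321, 0.2106]
tool_rot: [24.8, 89.9, 24.9]
force: [-0.0, -0.6, -4.3]
grip_width: 0.032
```

Run:
```python
from h import *
im,d,P=cloud('side'); save('s6.png',im[80:400,60:460])
go([.55,.26,.2],0)
```

```text
tcp [0.5645 0.3209 0.2104] jaw 0.1 rows: shift [ 0.0103 -0.0609 -0.0146] turn 0.1 q [  7.  27. -54.  83.  22.  81. -47.] w 0.0319 F [-0.2  1.  -2.3] t 18.70
```

View pics/s6.png

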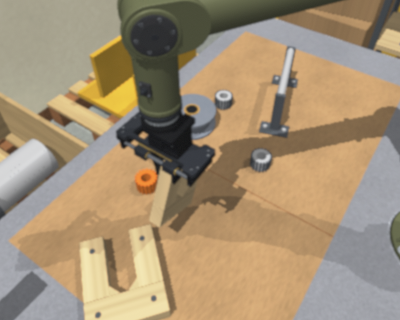

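```bash
cat >> h.py <<'E'
def yz(x0,x1,y0,y1,z1=.17,z0=.006):
    im,d,P=cloud('side'); p=P[d>0].reshape(-1,3); c=p[(p>[x0,y0,z0]).all(1)&(p<[x1,y1,z1]).all(1)]
    face=c[c[:,0]<np.percentile(c[:,0],10)+.012]
    cc,s,b=rect(face[:,1:]); print(len(c),'min',c.min(0).round(3),'max',c.max(0).round(3),'lowest',c[c[:,2].argmin()].round(3)); print(len(face),cc.round(4),np.round(s,0),b.round(3).tolist())
E
python3 - <<'E'
from h import *
yz(.53,.6,.15,.45)
E
```

```text
1730 min [0.531 0.241 0.036] max [0.6  0.45 0.17] lowest [0.57  0.389 0.036]
997 [0.3388 0.078 ] [138. 193.] [[0.22599999606609344, 0.11599999666213989], [0.33899998664855957, -0.04100000113248825], [0.45100000500679016, 0.03999999910593033], [0.33799999952316284, 0.19699999690055847]]
```

```bash
cat >> h.py <<'E'
def prof(x0,x1,y0,y1,z1=.3,w=.015):
    im,d,P=cloud('side'); p=P[d>0].reshape(-1,3); c=p[(p>[x0,y0,.004]).all(1)&(p<[x1,y1,z1]).all(1)]
    for y in np.arange(y0,y1,w):
        k=c[abs(c[:,1]-y-w/2)<w/2]
        if len(k)>3: print('y%.3f n%d z %.3f..%.3f x %.3f..%.3f'%(y+w/2,len(k),*np.percentile(k[:,2],[2,98]),*np.percentile(k[:,0],[5,95])))
E
python3 - <<'E'
from h import *
prof(.54,.588,.15,.45,.21)
E
```

```text
y0.247 n20 z 0.090..0.120 x 0.547..0.549
y0.262 n50 z 0.060..0.146 x 0.547..0.555
y0.277 n150 z 0.061..0.145 x 0.547..0.570
y0.292 n109 z 0.067..0.127 x 0.547..0.565
y0.307 n87 z 0.073..0.193 x 0.547..0.557
y0.322 n129 z 0.081..0.200 x 0.547..0.549
y0.337 n223 z 0.089..0.210 x 0.547..0.574
y0.352 n276 z 0.098..0.196 x 0.547..0.576
y0.367 n220 z 0.101..0.165 x 0.547..0.576
y0.382 n155 z 0.039..0.131 x 0.548..0.584
y0.397 n68 z 0.039..0.044 x 0.559..0.586
y0.412 n114 z 0.038..0.044 x 0.545..0.586
y0.427 n133 z 0.039..0.044 x 0.542..0.585
y0.442 n127 z 0.039..0.044 x 0.542..0.584
```

>>> step_arm([
  [-1,0.02,0.03,0,0],
  [-1,0.045,0.03,0,0],
  [-1,0.056,0.03,0,0],
  [-1,0.056,0.03,0,0],
  [-1,0.053,0.02,0,0],
  [-1,0.05,0.01,0,0],
  [-1,0.048,0,0,0],
  [-1,0.047,-0.01,0,0],
  [-1,0.046,-0.02,0,0],
  [-1,0.046,-0.031,0,0],
  [-1,0.047,-0.041,0,0],
  [-1,0.048,-0.051,0,0],
], newtons=8)

```text
time_s: 20.3
tool_pos: [0.5644, 0.2688, 0.1612]
tool_rot: [-138.8, 90.0, -138.9]
force: [0.4, -0.1, -2.5]
grip_width: 0.032
```

Run:
```python
from h import *
prof(.54,.588,.1,.40,.21)
go([.55,.26,.2],0)
```

```text
y0.213 n22 z 0.024..0.128 x 0.547..0.566
y0.228 n122 z 0.039..0.112 x 0.547..0.564
y0.243 n107 z 0.018..0.094 x 0.547..0.565
y0.258 n102 z 0.019..0.206 x 0.547..0.577
y0.273 n176 z 0.030..0.204 x 0.546..0.582
y0.288 n284 z 0.045..0.196 x 0.546..0.584
y0.303 n225 z 0.054..0.159 x 0.547..0.575
y0.318 n191 z 0.067..0.141 x 0.547..0.577
y0.332 n164 z 0.073..0.121 x 0.547..0.576
y0.347 n104 z 0.086..0.102 x 0.548..0.577
y0.378 n14 z 0.038..0.043 x 0.577..0.588
y0.393 n59 z 0.038..0.043 x 0.562..0.587
tcp [0.5648 0.2669 0.1609] jaw -0.1 rows: shift [-0.0391 -0.007  -0.0148] turn -0.1 q [ 13.  26. -53.  90.  21.  75. -43.] w 0.0320 F [-0.1 -0.9 -4.4] t 20.35
```

>>> step_arm([
  [-1,0.001,-0.011,0,0],
  [-1,0.001,-0.022,0,0],
  [-1,0.001,-0.032,0,0],
  [-1,0.002,-0.042,0,0],
  [-1,0.004,-0.052,0,0],
  [-1,0.006,-0.063,0,0],
  [-1,0.009,-0.073,0,0],
  [-1,0.012,-0.082,0,0],
  [-1,0.016,-0.091,0,0],
  [-1,0.02,-0.101,0,0],
  [-1,0.02,-0.101,0,0],
], newtons=8)

```text
time_s: 21.72
tool_pos: [0.5656, 0.1675, 0.1435]
tool_rot: [-16.4, 89.9, -16.5]
force: [-1.8, -1.7, 8.8]
grip_width: 0.0323
```

Run:
```python
from h import *
prof(.54,.588,.02,.40,.21)
go([.55,.26,.2],0)
```

```text
y0.103 n27 z 0.073..0.126 x 0.547..0.559
y0.118 n62 z 0.056..0.113 x 0.547..0.561
y0.133 n73 z 0.044..0.104 x 0.547..0.560
y0.148 n84 z 0.036..0.127 x 0.547..0.565
y0.163 n114 z 0.020..0.204 x 0.547..0.585
y0.178 n239 z 0.015..0.192 x 0.543..0.586
y0.193 n204 z 0.017..0.169 x 0.547..0.577
y0.208 n189 z 0.037..0.155 x 0.547..0.576
y0.223 n178 z 0.051..0.144 x 0.547..0.577
y0.238 n143 z 0.066..0.129 x 0.548..0.577
y0.253 n118 z 0.082..0.116 x 0.548..0.578
y0.268 n51 z 0.096..0.106 x 0.549..0.579
y0.373 n4 z 0.039..0.041 x 0.584..0.588
y0.388 n43 z 0.038..0.044 x 0.568..0.587
y0.403 n20 z 0.038..0.043 x 0.559..0.585
tcp [0.5655 0.1679 0.1435] jaw -0.1 rows: shift [-0.0566  0.092  -0.0155] turn -0.1 q [ 25.  22. -54.  96.  19.  71. -33.] w 0.0321 F [-1.9 -1.9  8.1] t 21.77
```

>>> step_arm([
  [-1,-0.004,-0.004,0,0],
  [-1,-0.006,-0.01,0,0],
  [-1,-0.006,-0.018,0,0],
  [-1,-0.004,-0.026,0,0],
  [-1,0,-0.034,0,0],
  [-1,0.004,-0.042,0,0],
  [-1,0.004,-0.042,0,0],
], newtons=4)

```text
time_s: 22.65
tool_pos: [0.5649, 0.1251, 0.1379]
tool_rot: [-56.6, 89.9, -56.7]
force: [-0.3, -1.2, 5.0]
grip_width: 0.0317
```

Run:
```python
from h import *
prof(.54,.588,.0,.36,.21)
go([.55,.26,.2],0)
```

```text
y0.052 n21 z 0.034..0.121 x 0.547..0.556
y0.068 n40 z 0.067..0.114 x 0.547..0.559
y0.082 n54 z 0.055..0.108 x 0.546..0.556
y0.098 n71 z 0.043..0.098 x 0.547..0.561
y0.112 n94 z 0.032..0.191 x 0.547..0.580
y0.128 n134 z 0.018..0.204 x 0.546..0.585
y0.143 n225 z 0.017..0.188 x 0.544..0.585
y0.158 n183 z 0.011..0.162 x 0.547..0.575
y0.172 n182 z 0.032..0.152 x 0.547..0.576
y0.188 n161 z 0.048..0.141 x 0.547..0.577
y0.203 n126 z 0.071..0.130 x 0.547..0.577
y0.217 n115 z 0.089..0.121 x 0.548..0.577
y0.232 n26 z 0.102..0.111 x 0.550..0.577
tcp [0.5648 0.1258 0.138 ] jaw -0.1 rows: shift [-0.0621  0.1342 -0.015 ] turn -0.1 q [ 29.  21. -53.  98.  18.  70. -29.] w 0.0319 F [-1.2 -0.6  4.5] t 22.70
```

>>> step_arm([
  [-1,0.004,-0.004,0,0],
  [-1,0.008,-0.008,0,0],
  [-1,0.012,-0.012,0,0],
  [-1,0.016,-0.016,0,0],
  [-1,0.016,-0.016,0,0],
], newtons=3)

```text
time_s: 23.32
tool_pos: [0.5643, 0.1098, 0.1206]
tool_rot: [-150.1, 90.0, -150.1]
force: [0.3, -2.2, 0.2]
grip_width: 0.0321
```

Run:
```python
from h import *
prof(.54,.588,-.03,.30,.21)
go([.55,.26,.2],0)
```

```text
y0.037 n17 z 0.063..0.106 x 0.546..0.554
y0.052 n29 z 0.055..0.105 x 0.546..0.556
y0.068 n47 z 0.049..0.098 x 0.547..0.554
y0.082 n44 z 0.039..0.087 x 0.546..0.554
y0.098 n84 z 0.034..0.176 x 0.547..0.580
y0.113 n106 z 0.030..0.190 x 0.546..0.585
y0.128 n198 z 0.024..0.203 x 0.544..0.585
y0.142 n216 z 0.015..0.210 x 0.546..0.582
y0.158 n179 z 0.012..0.148 x 0.547..0.574
y0.173 n160 z 0.033..0.141 x 0.547..0.575
y0.188 n144 z 0.056..0.134 x 0.547..0.576
y0.202 n117 z 0.082..0.126 x 0.547..0.576
y0.217 n33 z 0.105..0.118 x 0.548..0.576
tcp [0.5643 0.1102 0.1208] jaw -0.1 rows: shift [-0.0792  0.1498 -0.0145] turn -0.1 q [ 30.  21. -53. 100.  18.  68. -27.] w 0.0320 F [ 0.3 -1.4  0.3] t 23.38
```

>>> step_arm([
  [-1,0.004,-0.003,0,0],
  [-1,0.008,-0.006,0,0],
  [-1,0.012,-0.008,0,0],
  [-1,0.016,-0.011,0,0],
  [-1,0.02,-0.013,0,0],
  [-1,0.02,-0.013,0,0],
], newtons=3)

```text
time_s: 24.12
tool_pos: [0.5643, 0.0972, 0.1008]
tool_rot: [173.2, 90.0, 173.1]
force: [0.4, -0.8, 0.4]
grip_width: 0.0319
```

Run:
```python
from h import *
prof(.54,.588,-.05,.30,.21)
go([.55,.26,.2],0)
```

```text
y0.032 n25 z 0.041..0.087 x 0.546..0.551
y0.047 n31 z 0.026..0.081 x 0.546..0.554
y0.062 n34 z 0.032..0.076 x 0.546..0.550
y0.077 n38 z 0.030..0.072 x 0.546..0.562
y0.092 n87 z 0.017..0.162 x 0.546..0.584
y0.107 n129 z 0.022..0.180 x 0.543..0.586
y0.122 n228 z 0.021..0.210 x 0.546..0.584
y0.138 n213 z 0.014..0.196 x 0.546..0.584
y0.153 n170 z 0.006..0.141 x 0.547..0.574
y0.167 n174 z 0.018..0.136 x 0.547..0.576
y0.182 n161 z 0.060..0.131 x 0.547..0.576
y0.198 n56 z 0.104..0.125 x 0.548..0.576
tcp [0.5643 0.0975 0.1009] jaw -0.0 rows: shift [-0.099   0.1625 -0.0144] turn -0.0 q [ 31.  22. -52. 101.  19.  66. -27.] w 0.0319 F [ 0.2 -2.   0.7] t 24.18
```

>>> step_arm([
  [-1,0.005,-0.003,0,0],
  [-1,0.01,-0.005,0,0],
  [-1,0.015,-0.006,0,0],
  [-1,0.019,-0.006,0,0],
  [-1,0.019,-0.006,0,0],
], newtons=3)

```text
time_s: 24.8
tool_pos: [0.5642, 0.0917, 0.0818]
tool_rot: [136.6, 90.0, 136.6]
force: [1.2, -0.7, 0.6]
grip_width: 0.032
```

Run:
```python
from h import *
prof(.54,.588,-.05,.30,.21)
go([.55,.26,.2],0)
```

```text
y0.017 n6 z 0.034..0.069 x 0.547..0.550
y0.032 n19 z 0.027..0.070 x 0.547..0.551
y0.047 n32 z 0.016..0.066 x 0.546..0.552
y0.062 n27 z 0.021..0.065 x 0.546..0.548
y0.077 n37 z 0.015..0.081 x 0.546..0.564
y0.092 n80 z 0.017..0.150 x 0.547..0.584
y0.107 n124 z 0.018..0.206 x 0.541..0.586
y0.122 n339 z 0.019..0.208 x 0.544..0.584
y0.138 n159 z 0.010..0.173 x 0.546..0.584
y0.153 n173 z 0.007..0.134 x 0.546..0.575
y0.167 n229 z 0.028..0.131 x 0.547..0.576
y0.182 n79 z 0.098..0.129 x 0.548..0.577
tcp [0.5642 0.0919 0.0819] jaw -0.0 rows: shift [-0.118   0.1682 -0.0142] turn -0.0 q [ 31.  23. -51. 102.  20.  64. -27.] w 0.0321 F [ 0.2 -1.4 -0.4] t 24.85
```

>>> step_arm([
  [-0.1,0,0,0,0],
  [-0.1,0,0,0,0],
  [-0.1,-0.02,0,0,0],
  [-0.1,-0.02,0,0,0],
  [0.5,-0.02,0,0,0],
  [1,-0.05,0,0,0],
  [1,-0.1,0,0,0],
  [1,-0.15,0,0,0],
  [1,-0.15,0,0,0],
])

```text
time_s: 25.98
tool_pos: [0.5666, 0.0925, 0.2364]
tool_rot: [2.6, 89.6, 2.6]
force: [-0.2, 0.8, -0.3]
grip_width: 0.081
```

Run:
```python
from h import *
im,d,P=cloud('side'); save('s7.png',im[80:400,60:460])
prof(.54,.60,-.05,.30,.15,.02)
im,d,P=cloud('wrist'); p=P[d>0].reshape(-1,3); c=p[(p>[.5,-.05,.118]).all(1)&(p<[.63,.25,.14]).all(1)]
cc,s,b=rect(c[:,:2]) ; print(cc,s,b.round(4).tolist(),np.median(c[:,2]))
go([.55,.26,.2],0)
```

```text
y-0.000 n112 z 0.009..0.130 x 0.546..0.568
y0.020 n154 z 0.014..0.130 x 0.546..0.574
y0.040 n154 z 0.010..0.131 x 0.546..0.573
y0.060 n150 z 0.009..0.131 x 0.546..0.574
y0.080 n153 z 0.008..0.131 x 0.546..0.573
y0.100 n154 z 0.009..0.131 x 0.546..0.574
y0.120 n181 z 0.008..0.131 x 0.546..0.573
y0.140 n193 z 0.009..0.132 x 0.546..0.574
y0.160 n285 z 0.008..0.130 x 0.548..0.576
[0.56392554 0.07741593] (147.17918395996094, 32.04934310913086) [[0.5476999878883362, 0.0038999998942017555], [0.579800009727478, 0.003800000064074993], [0.5800999999046326, 0.1509999930858612], [0.5480999946594238, 0.1509999930858612]] 0.12887407888598884
tcp [0.5637 0.0911 0.2312] jaw -0.0 rows: shift [ 0.0312  0.1689 -0.0138] turn -0.0 q [ 35.  15. -55.  92.  13.  79. -21.] w 0.0858 F [ 0.6  0.4 -1.4] t 26.12
```

View pics/s7.png

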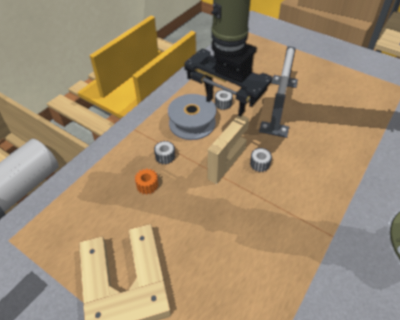

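The cradle now stands on its long side at crop (230,150), 130 mm tall. Time is 26 s. Next I grip the bridge end.

Run:
```python
from h import *
im,d,P=cloud('side'); p=P[d>0].reshape(-1,3); c=p[(p>[.54,-.05,.1]).all(1)&(p<[.585,.25,.127]).all(1)]
f=c[c[:,0]<.553]; print(len(f),np.percentile(f[:,1],[0,1,99,100]).round(4))
c=p[(p>[.54,-.05,.128]).all(1)&(p<[.59,.25,.135]).all(1)];cc,s,b=rect(c[:,:2]) ; print(cc,s,b.round(4).tolist())
# notch check: is there bench/far side seen through the notch
go([.564,.14,.2],0)
```

```text
212 [-0.0059 -0.005   0.1527  0.1535]
[0.56168597 0.07279857] (32.154659271240234, 159.20252990722656) [[0.5454000234603882, 0.15240000188350677], [0.545799970626831, -0.006800000090152025], [0.578000009059906, -0.006800000090152025], [0.5774999856948853, 0.15240000188350677]]
tcp [0.5635 0.0911 0.2308] jaw -0.0 rows: shift [0.0308 0.049  0.0005] turn -0.0 q [ 35.  15. -55.  92.  13.  79. -21.] w 0.0862 F [ 0.   0.2 -0.3] t 26.18
```

>>> step_arm([
  [1,0.03,0.044,0,0],
  [1,0.08,0.044,0,0],
  [1,0.125,0.044,0,0],
  [1,0.136,0.044,0,0],
  [1,0.136,0.044,0,0],
  [-1,0.136,0.044,0,0],
  [-1,0.136,0.044,0,0],
  [-1,0.136,0.044,0,0],
  [-1,0.136,0.044,0,0],
  [-1,0.136,0.044,0,0],
  [-1,0.136,0.044,0,0],
  [-1,0.136,0.044,0,0],
], newtons=10)

```text
time_s: 27.68
tool_pos: [0.5643, 0.1355, 0.0964]
tool_rot: [-148.7, 90.0, -148.7]
force: [-0.1, -0.6, 0.9]
grip_width: 0.032
```

Run:
```python
from h import *
go([.564,.14,.2],0)
```

```text
tcp [0.5643 0.1355 0.0964] jaw -0.0 rows: shift [-0.1036  0.0045 -0.0003] turn -0.0 q [ 27.  24. -53. 100.  20.  66. -31.] w 0.0320 F [-0.1 -0.6  0.9] t 27.68
```

>>> step_arm([
  [-1,-0.02,0,0,0],
  [-1,-0.04,0,0,0],
  [-1,-0.06,0.01,0,0],
  [-1,-0.08,0.03,0,0],
  [-1,-0.09,0.05,0,0],
  [-1,-0.09,0.08,0,0],
  [-1,-0.09,0.11,0,0],
  [-1,-0.09,0.13,0,0],
  [-1,-0.09,0.14,0,0],
  [-1,-0.09,0.14,0,0],
], newtons=8)

```text
time_s: 28.92
tool_pos: [0.564, 0.2766, 0.1864]
tool_rot: [163.9, 90.0, 164.0]
force: [0.2, 0.1, -2.5]
grip_width: 0.0317
```

Run:
```python
from h import *
prof(.54,.588,.08,.38,.21)
go([.564,.14,.2],0)
```

```text
y0.193 n5 z 0.061..0.063 x 0.549..0.574
y0.208 n52 z 0.042..0.073 x 0.547..0.575
y0.223 n73 z 0.034..0.083 x 0.546..0.575
y0.237 n82 z 0.042..0.188 x 0.546..0.569
y0.253 n94 z 0.048..0.190 x 0.546..0.562
y0.268 n75 z 0.060..0.169 x 0.546..0.552
y0.283 n159 z 0.074..0.210 x 0.546..0.584
y0.297 n258 z 0.085..0.207 x 0.546..0.575
y0.312 n234 z 0.095..0.186 x 0.546..0.576
y0.328 n192 z 0.105..0.162 x 0.546..0.576
y0.343 n155 z 0.111..0.141 x 0.547..0.576
y0.358 n14 z 0.114..0.119 x 0.549..0.575
tcp [0.5644 0.2753 0.1863] jaw -0.0 rows: shift [-0.0136 -0.1354 -0.0004] turn -0.0 q [ 13.  26. -55.  88.  21.  78. -43.] w 0.0320 F [-0.7 -0.6 -2.8] t 28.98
```

>>> step_arm([
  [-1,0.015,0,0,0],
  [-1,0.027,0,0,0],
  [-1,0.027,-0.009,0,0],
  [-1,0.024,-0.019,0,0],
  [-1,0.022,-0.029,0,0],
  [-1,0.02,-0.04,0,0],
  [-1,0.019,-0.05,0,0],
  [-1,0.019,-0.06,0,0],
  [-1,0.019,-0.07,0,0],
  [-1,0.02,-0.08,0,0],
  [-1,0.02,-0.08,0,0],
], newtons=6)

```text
time_s: 30.35
tool_pos: [0.5647, 0.1941, 0.1661]
tool_rot: [-103.3, 89.9, -103.4]
force: [-0.1, 1.0, -3.0]
grip_width: 0.0319
```

Run:
```python
from h import *
prof(.54,.588,.04,.36,.23)
go([.564,.14,.2],0)
```

```text
y0.122 n22 z 0.032..0.138 x 0.546..0.565
y0.138 n35 z 0.087..0.150 x 0.547..0.552
y0.152 n64 z 0.027..0.156 x 0.547..0.573
y0.168 n78 z 0.009..0.162 x 0.547..0.567
y0.183 n82 z 0.013..0.219 x 0.547..0.583
y0.198 n156 z 0.032..0.227 x 0.546..0.585
y0.212 n257 z 0.047..0.214 x 0.546..0.585
y0.228 n216 z 0.060..0.179 x 0.547..0.575
y0.243 n189 z 0.073..0.165 x 0.547..0.576
y0.258 n158 z 0.088..0.150 x 0.547..0.576
y0.272 n131 z 0.102..0.135 x 0.548..0.577
y0.287 n50 z 0.111..0.123 x 0.549..0.577
tcp [0.5645 0.1951 0.1663] jaw -0.1 rows: shift [-0.0337 -0.0551 -0.0004] turn -0.1 q [ 23.  22. -55.  94.  19.  74. -36.] w 0.0317 F [-0.7  0.2 -2.8] t 30.40
```

>>> step_arm([
  [-1,0.004,-0.006,0,0],
  [-1,0.004,-0.014,0,0],
  [-1,0.004,-0.023,0,0],
  [-1,0.005,-0.033,0,0],
  [-1,0.006,-0.043,0,0],
  [-1,0.008,-0.053,0,0],
  [-1,0.01,-0.063,0,0],
  [-1,0.01,-0.063,0,0],
], newtons=6)

```text
time_s: 31.4
tool_pos: [0.565, 0.131, 0.1569]
tool_rot: [-59.2, 89.9, -59.4]
force: [0.3, -2.2, 5.5]
grip_width: 0.032
```

Run:
```python
from h import *
prof(.54,.588,-.02,.30,.23)
go([.564,.14,.2],0)
```

```text
y0.062 n7 z 0.049..0.066 x 0.547..0.548
y0.077 n29 z 0.044..0.102 x 0.547..0.549
y0.092 n63 z 0.036..0.133 x 0.547..0.560
y0.107 n89 z 0.048..0.140 x 0.547..0.571
y0.122 n61 z 0.081..0.214 x 0.547..0.585
y0.138 n177 z 0.120..0.226 x 0.541..0.586
y0.152 n146 z 0.015..0.188 x 0.547..0.575
y0.168 n176 z 0.013..0.182 x 0.547..0.576
y0.183 n220 z 0.010..0.175 x 0.547..0.575
y0.198 n188 z 0.038..0.168 x 0.547..0.576
y0.212 n178 z 0.070..0.162 x 0.547..0.576
y0.228 n130 z 0.104..0.155 x 0.547..0.576
y0.243 n48 z 0.127..0.149 x 0.548..0.578
tcp [0.565  0.1316 0.157 ] jaw -0.1 rows: shift [-0.043   0.0083 -0.001 ] turn -0.1 q [ 30.  20. -55.  97.  17.  72. -29.] w 0.0322 F [-0.5 -1.3  5.1] t 31.45
```

>>> step_arm([
  [-1,0.003,-0.008,0,0],
  [-1,0.006,-0.016,0,0],
  [-1,0.009,-0.023,0,0],
  [-1,0.013,-0.031,0,0],
  [-1,0.017,-0.038,0,0],
  [-1,0.021,-0.045,0,0],
  [-1,0.021,-0.045,0,0],
], newtons=3)

```text
time_s: 32.33
tool_pos: [0.5641, 0.0866, 0.1347]
tool_rot: [-161.6, 89.9, -161.7]
force: [1.2, -2.1, 1.1]
grip_width: 0.0323
```

Run:
```python
from h import *
prof(.54,.588,-.02,.30,.23)
go([.564,.14,.2],0)
```

```text
y0.062 n53 z 0.016..0.114 x 0.546..0.548
y0.077 n82 z 0.018..0.193 x 0.546..0.583
y0.092 n285 z 0.016..0.203 x 0.545..0.585
y0.107 n126 z 0.102..0.225 x 0.546..0.584
y0.122 n167 z 0.125..0.227 x 0.546..0.585
y0.138 n117 z 0.014..0.168 x 0.547..0.575
y0.152 n178 z 0.011..0.165 x 0.547..0.574
y0.168 n168 z 0.011..0.163 x 0.547..0.574
y0.183 n338 z 0.010..0.162 x 0.547..0.577
y0.198 n148 z 0.102..0.159 x 0.548..0.576
tcp [0.5642 0.0872 0.135 ] jaw -0.1 rows: shift [-0.065   0.0528 -0.0003] turn -0.1 q [ 34.  20. -54.  99.  17.  70. -24.] w 0.0320 F [ 0.4 -0.8  0.5] t 32.38
```

>>> step_arm([
  [-0.1,0,0,0,0],
  [-0.1,0,0,0,0],
  [-0.1,-0.01,0,0,0],
  [-0.1,-0.01,0,0,0],
  [0.5,-0.01,0,0,0],
  [1,-0.04,0,0,0],
  [1,-0.09,0.03,0,0],
  [1,-0.13,0.04,0,0],
  [1,-0.13,0.04,0,0],
])

```text
time_s: 33.5
tool_pos: [0.5657, 0.1299, 0.2688]
tool_rot: [12.8, 89.7, 12.9]
force: [0.2, 0.3, -0.4]
grip_width: 0.0812
```

Run:
```python
from h import *
im,d,P=cloud('side'); save('s8.png',im[80:400,60:460])
prof(.54,.60,-.02,.28,.17,.02)
p=P[d>0].reshape(-1,3); c=p[(p>[.5,-.0,.15]).all(1)&(p<[.63,.25,.168]).all(1)]; cc,s,b=rect(c[:,:2]) ; print('side top',cc,s,b.round(4).tolist(),np.median(c[:,2]))
im,d,P=cloud('wrist'); p=P[d>0].reshape(-1,3); c=p[(p>[.5,-.0,.15]).all(1)&(p<[.63,.25,.168]).all(1)]
cc,s,b=rect(c[:,:2]) ; print('wrist top',cc,s,b.round(4).tolist(),np.median(c[:,2]))
# rail from top camera
im,d,P=cloud('top'); p=P[d>0].reshape(-1,3); r=p[(p>[.4,-.45,.125]).all(1)&(p<[.7,-.07,.16]).all(1)]; cc,s,b=rect(r[:,:2]); print('rail top',cc,s,b.round(4).tolist())
go([.564,.14,.2],0)
```

```text
y0.050 n112 z 0.012..0.161 x 0.547..0.573
y0.070 n191 z 0.009..0.161 x 0.547..0.574
y0.090 n287 z 0.007..0.161 x 0.547..0.573
y0.110 n118 z 0.115..0.161 x 0.547..0.575
y0.130 n143 z 0.031..0.161 x 0.547..0.576
y0.150 n226 z 0.012..0.161 x 0.546..0.575
y0.170 n561 z 0.008..0.160 x 0.547..0.577
side top [0.56274329 0.11213949] (32.54307556152344, 131.79229736328125) [[0.5464000105857849, 0.17800000309944153], [0.546500027179718, 0.04619999974966049], [0.5789999961853027, 0.046300001442432404], [0.5789999961853027, 0.17800000309944153]] 0.15876160157639507
wrist top [0.56453979 0.11097222] (129.74575805664062, 32.00246810913086) [[0.5485000014305115, 0.04610000178217888], [0.5805000066757202, 0.04610000178217888], [0.5806000232696533, 0.17579999566078186], [0.5486000180244446, 0.17589999735355377]] 0.1588674746705075
rail top [ 0.55213983 -0.24783917] (29.994247436523438, 261.6942443847656) [[0.4970000088214874, -0.1281999945640564], [0.5788000226020813, -0.376800000667572], [0.6072999835014343, -0.36739999055862427], [0.5254999995231628, -0.11890000104904175]]
tcp [0.5638 0.1265 0.2639] jaw -0.1 rows: shift [0.0639 0.0136 0.0003] turn -0.1 q [ 32.  16. -56.  88.  13.  83. -25.] w 0.0859 F [ 0.7 -0.  -1.1] t 33.70
```

View pics/s8.png

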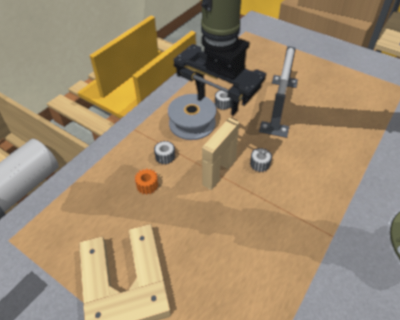

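The cradle stands upright at crop (222,150): top face 32 x 130 mm at z = 0.160, and the fingers have released it. Next I take it by its top.

>>> step_arm([
  [1,0.02,-0.0155,0,0],
  [1,0.07,-0.0155,0,0],
  [1,0.115,-0.0155,0,0],
  [1,0.129,-0.0155,0,0],
  [1,0.129,-0.0155,0,0],
  [-1,0.129,-0.0155,0,0],
  [-1,0.129,-0.0155,0,0],
  [-1,0.129,-0.0155,0,0],
  [-1,0.129,-0.0155,0,0],
  [-1,0.129,-0.0155,0,0],
  [-1,0.129,-0.0155,0,0],
], newtons=30)

```text
time_s: 35.08
tool_pos: [0.5644, 0.112, 0.1364]
tool_rot: [-110.5, 90.0, -110.5]
force: [0.1, 0.4, 0.5]
grip_width: 0.0352
```

Run:
```python
from h import *
go([.564,.0,.32],-71.8);go([.552,-.2475,.32],-71.8)
```

```text
tcp [0.5644 0.112  0.1364] jaw -0.0 rows: shift [-0.1836 -0.112  -0.0003] turn 71.8 q [ 31.  21. -54.  99.  18.  70. -27.] w 0.0352 F [0.1 0.4 0.5] t 35.08
tcp [0.5644 0.112  0.1364] jaw -0.0 rows: shift [-0.1836 -0.3595 -0.0123] turn 71.8 q [ 31.  21. -54.  99.  18.  70. -27.] w 0.0352 F [0.1 0.4 0.5] t 35.08
```

>>> step_arm([
  [-1,0,0,0,0],
  [-1,0,0,0,0],
  [-1,-0.03,0,0,0],
  [-1,-0.07,0,0,0],
  [-1,-0.11,0,0,8],
  [-1,-0.15,0,0,16],
  [-1,-0.18,-0.02,0,24],
  [-1,-0.183,-0.05,0,32],
  [-1,-0.183,-0.08,0,40],
  [-1,-0.183,-0.11,0,48],
  [-1,-0.183,-0.14,-0.003,56],
  [-1,-0.183,-0.16,-0.005,64],
], newtons=30)

```text
time_s: 36.58
tool_pos: [0.5587, -0.0499, 0.3184]
tool_rot: [-103.8, 89.9, -168.2]
force: [0.2, 0.0, -2.9]
grip_width: 0.0314
```

Run:
```python
from h import *
go([.552,-.2475,.32],-71.8)
```

```text
tcp [ 0.5587 -0.0499  0.3184] jaw -64.4 rows: shift [-0.0015 -0.0914  0.1753] turn 7.4 q [ 41.   9. -43.  85.   6.  88. -67.] w 0.0314 F [ 0.2  0.  -2.9] t 36.58
```

>>> step_arm([
  [-1,-0.002,-0.02,0.038,2],
  [-1,-0.002,-0.04,0.076,5],
  [-1,-0.002,-0.06,0.114,7.4],
  [-1,-0.002,-0.08,0.15,7.4],
  [-1,-0.002,-0.091,0.175,7.4],
  [-1,-0.002,-0.091,0.175,7.4],
  [-1,-0.002,-0.091,0.175,7.4],
  [-1,-0.002,-0.091,0.175,7.4],
])

```text
time_s: 37.58
tool_pos: [0.5548, -0.2432, 0.3216]
tool_rot: [126.8, 90.0, 55.5]
force: [-0.6, 0.7, -3.2]
grip_width: 0.0317
```

Run:
```python
from h import *
ux=np.array([.3155,-.949]); vx=np.array([.949,.3155])
for n in('side','top','wrist'):
    im,d,P=cloud(n); p=P[d>0].reshape(-1,3)
    r=p[(p>[.42,-.42,.125]).all(1)&(p<[.68,-.08,.152]).all(1)]
    if len(r)>50: 
        cc,s,b=rect(r[:,:2]); q=b-b.mean(0); e=max([b[1]-b[0],b[2]-b[1]],key=np.linalg.norm); print(n,'rail',len(r),cc.round(4),np.round(s,0),'ang %.1f'%np.degrees(np.arctan2(e[1],e[0])))
    c=p[(p>[.42,-.36,.17]).all(1)&(p<[.68,-.12,.29]).all(1)]
    if len(c)>50:
        q=(c[:,:2]-[.552,-.2475]); a=q@vx; t=q@ux; print('  cradle across',np.percentile(a,[1,99]).round(4),'along',np.percentile(t,[1,99]).round(4),'z',np.percentile(c[:,2],[1,99]).round(3))
    if n=='side': save('s9.png',cv2.resize(im[80:290,200:480],None,fx=2.4,fy=2.4))
go([.552,-.2475,.172],-71.8)
```

```text
side rail 465 [ 0.5509 -0.2441] [ 29. 263.] ang -71.7
  cradle across [-0.0624  0.0653] along [-0.0245 -0.0143] z [0.185 0.289]
top rail 299 [ 0.5275 -0.1688] [30. 97.] ang -70.1
  cradle across [-0.0624  0.0658] along [-0.0202 -0.0175] z [0.19  0.289]
wrist rail 5279 [ 0.5533 -0.2479] [ 30. 262.] ang -71.7
  cradle across [0.0664 0.0671] along [-0.018   0.0119] z [0.192 0.29 ]
tcp [ 0.5545 -0.2441  0.3217] jaw -71.3 rows: shift [ 0.1497 -0.0035  0.0024] turn 0.5 q [ 50.  14. -36.  79.   8.  89. -56.] w 0.0318 F [ 0.2  1.  -1.4] t 37.73
```

View pics/s9.png

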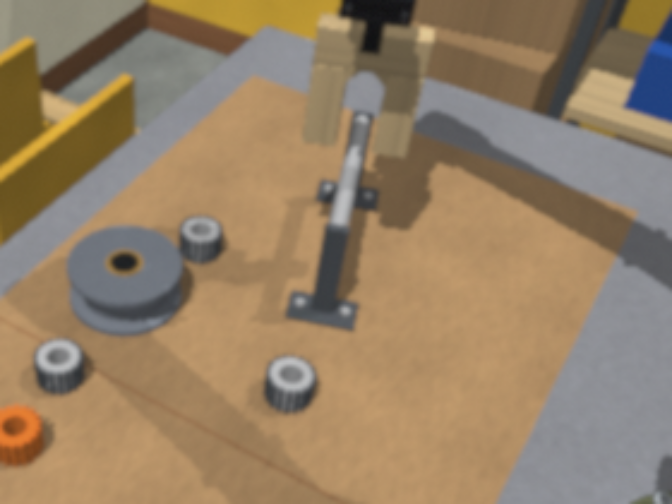

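The cradle is above the bar, with its legs at crop (325,130) and (395,145) on either side of the bar at (358,120). It is centred to within about 1 mm, so I lower it.

>>> step_arm([
  [-1,0.03,-0.001,0.002,0.5],
  [-1,0.06,-0.001,0.002,0.5],
  [-1,0.09,-0.001,0.002,0.5],
  [-1,0.115,-0.001,0.002,0.5],
  [-1,0.13,-0.001,0.002,0.5],
  [-1,0.14,-0.001,0.002,0.5],
  [-1,0.146,-0.001,0.002,0.5],
  [-1,0.148,-0.001,0.002,0.5],
  [-1,0.148,-0.001,0.002,0.5],
])

```text
time_s: 38.85
tool_pos: [0.5542, -0.2475, 0.1739]
tool_rot: [38.7, 90.0, -33.3]
force: [0.8, -0.3, -3.3]
grip_width: 0.0319
```

Run:
```python
from h import *
go([.552,-.2475,.172],-71.8)
```

```text
tcp [ 0.5542 -0.2475  0.1739] jaw -71.9 rows: shift [ 0.0019 -0.0021 -0.0006] turn -0.1 q [ 50.  18. -35.  92.  11.  73. -58.] w 0.0319 F [ 0.8 -0.3 -3.3] t 38.85
```

Not in contact yet, as the arm still carries the weight. I'll go down a few millimetres more until it bears on the bar.

>>> step_arm([
  [-1,0.001,-0.001,0,0],
  [-1,0.002,-0.001,0,0],
  [-1,0.003,-0.001,0,0],
  [-1,0.003,-0.001,0,0],
], newtons=10)

```text
time_s: 39.35
tool_pos: [0.5539, -0.2477, 0.1731]
tool_rot: [39.9, 89.8, -32.0]
force: [-1.7, 0.5, 7.8]
grip_width: 0.0316
```

>>> step_arm([
  [-0.1,-0.002,0,0,0],
  [-0.1,-0.002,0,0,0],
  [0.3,-0.002,0,0,0],
  [1,-0.002,0,0,0],
  [1,-0.002,0,0,0],
  [1,-0.04,0,0,0],
  [1,-0.09,0,0,0],
  [1,-0.13,0,0,0],
  [1,-0.16,0,0,0],
  [1,-0.16,0,0,0],
  [1,-0.16,0,0,0],
  [1,-0.16,0,0,0],
])

```text
time_s: 40.85
tool_pos: [0.5523, -0.2476, 0.3288]
tool_rot: [-130.0, 89.8, 158.1]
force: [0.2, -0.7, 0.4]
grip_width: 0.087
```

Run:
```python
from h import *
ux=np.array([.3155,-.949]); vx=np.array([.949,.3155]); out=[]
for n in('side','top','wrist'):
    im,d,P=cloud(n); p=P[d>0].reshape(-1,3)
    c=p[(p>[.42,-.36,.03]).all(1)&(p<[.68,-.12,.22]).all(1)]
    q=(c[:,:2]-[.552,-.2475]); a=q@vx; t=q@ux
    k=c[:,2]>.188; print(n,'top face z',np.median(c[k,2]).round(4),'across',np.percentile(a[k],[1,99]).round(4),'along',np.percentile(t[k],[1,99]).round(4), rect(c[k][:,:2])[1:2])
    if n=='side':
        L=(c[:,2]<.17)&(abs(t)<.05); f=c[L]; 
        for z in(.045,.07,.09,.16): 
            m=(abs(c[:,2]-z)<.008)&(abs(t)<.04)&(abs(a)<.08); print('  z',z,'across',np.percentile(a[m],[1,99]).round(4) if m.sum()>5 else m.sum())
        kk=k&(abs(a)<.06); A=np.c_[a[kk],t[kk],np.ones(kk.sum())]; print('  top slope across,along',np.linalg.lstsq(A,c[kk,2],rcond=None)[0].round(3))
        save('s10.png',cv2.resize(im[80:290,200:480],None,fx=2.4,fy=2.4))
        g=p[(p>[.43,-.03,.034]).all(1)&(p<[.53,.07,.046]).all(1)]; print('  gear top',np.median(g,0).round(4))
go([.552,-.2475,.172],-71.8)
```

```text
side top face z 0.1949 across [-0.0662  0.0605] along [-0.0196  0.0153] ((129.69068908691406, 37.895416259765625),)
  z 0.045 across [-0.0613  0.0656]
  z 0.07 across [-0.0621  0.0653]
  z 0.09 across [-0.0622  0.0641]
  z 0.16 across [-0.0651  0.0622]
  top slope across,along [0.033 0.097 0.195]
  gear top [0.4795 0.0243 0.0388]
top top face z 0.1977 across [-0.0674  0.0619] along [-0.0157  0.0164] ((130.0170440673828, 33.290409088134766),)
wrist top face z 0.1959 across [-0.0644  0.0625] along [-0.0149  0.0163] ((129.2891387939453, 32.03351593017578),)
tcp [ 0.5526 -0.2476  0.3295] jaw -71.9 rows: shift [ 1.575e-01 -3.000e-04 -1.000e-04] turn -0.1 q [ 50.  14. -36.  78.   8.  90. -56.] w 0.0872 F [ 0.4 -0.2  0.5] t 41.00
```

View pics/s10.png

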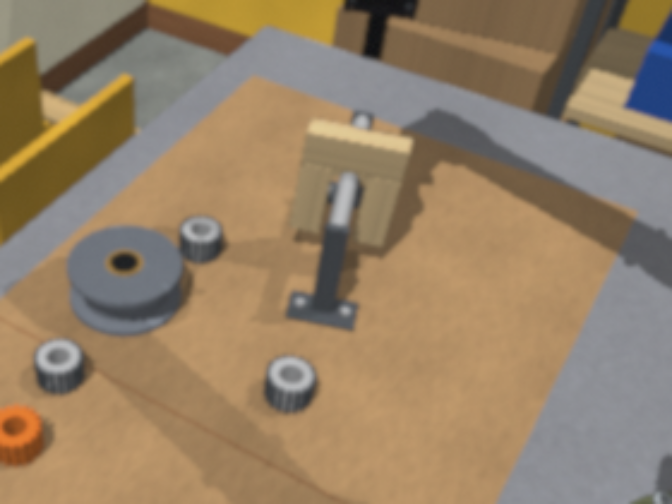

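The cradle hangs on the bar, with its top at crop (358,135) and the bar passing through its notch. I'll let it settle for half a second, recheck and hand in.

>>> step_arm([
  [1,0,0,0,0],
  [1,0,0,0,0],
  [1,0,0,0,0],
  [1,0,0,0,0],
  [1,0,0,0,0],
  [1,0,0,0,0],
  [1,0,0,0,0],
  [1,0,0,0,0],
])

```text
time_s: 42.0
tool_pos: [0.5529, -0.2476, 0.3304]
tool_rot: [-35.2, 90.0, -107.1]
force: [-0.9, -0.8, 0.5]
grip_width: 0.0871
```

Run:
```python
from h import *
vx=np.array([.949,.3155]); ux=np.array([.3155,-.949])
for i in range(2):
    im,d,P=cloud('side'); p=P[d>0].reshape(-1,3); c=p[(p>[.42,-.36,.03]).all(1)&(p<[.68,-.12,.22]).all(1)]
    q=(c[:,:2]-[.552,-.2475]); a=q@vx; t=q@ux
    for z in(.045,.16): m=(abs(c[:,2]-z)<.008)&(abs(t)<.04)&(abs(a)<.08); print(z,np.percentile(a[m],[1,99]).round(4))
    print('top',np.median(c[c[:,2]>.188,2]).round(4))
env.sign_off()
```

```text
0.045 [-0.061   0.0658]
0.16 [-0.0651  0.0621]
top 0.1948
0.045 [-0.0604  0.0659]
0.16 [-0.065   0.0623]
top 0.1951
the job is handed in; nothing more can be done
```

The job is done and handed in at about 42 s of the 72 s allowed; `sign_off` gives no verdict.

**What I did:**
- I lifted the gear off the cradle and set it down flat on the bench.
- The tool only points down, so I turned the cradle in three pivots: flat to upside-down, then onto its side, then upright. I stood it on its two feet and let go.
- I took it again by its top, carried it over the bar, lowered it until it bore on the bar, released it and backed off.

**Last checks:**

| Check | Measured | Expected or limit |
|---|---|---|
| Cradle top height while hanging | 0.195–0.198 m, depending on camera | 0.197 m with the bar fully home |
| Bar off the seat point, across the bar | about 1 mm | 7 mm |
| Lean | about 0.03 rad | 0.2 rad |
| Gear top height | 0.039 m | 0.040 m when standing flat |

- **At rest:** a second look at the hanging cradle about 1 s later showed no movement beyond measurement noise. The gripper was open and clear.
- **Other parts:** the bystander gears and the pulley looked unmoved in the pictures; I did not measure them again.

**What went less well:** the pads slipped along the cradle during the pivots. During the roll onto its side, the gripper body probably touched a foot corner lightly; the wrist force stayed at 9 N or below at every reading I took. An early region mask of the hung cradle was contaminated by other objects, so I did not use it.

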